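# Change over the tap body in the polishing jig

## Task

First lift the polished brass tee out of the green jig and stand it upright in the black tray, midway between the two polished tees there, in line with them and with its arms parallel to theirs. Then plug the dull raw tee's block shank into the jig's empty socket until its collar sits flat on the jig, and last of all swing the clamp by its red knob right round to its stop, so that its bar lies over the collar. Do not knock over any tee, and do not shift the two tees in the tray, the white compound bar, the mug or the tin.

Things in the scene. Friction and masses are not known exactly. Their poses are not given: they have to be found in the camera images.
- polished: bright brass tee, 112 mm tall, 0.45 kg, at first in the jig. Origin: middle of the shank's underside, z up. Block shank 44 (x) by 28 (y), z 0 to 40, foot chamfered; round collar 64 across, z 40 to 48; body 34 (x) by 30 (y) up to z 108, 22 mm boss on top; round arms 26 to 29 mm thick along +x and -x at z 82, each reaching 50 mm out. Grip from above across the 30 mm flats (along y), z 85 to 105.
- raw: raw tee: same shape, size and axes as polished (same after a half turn), but dull dark brown, 0.3 to 0.7 kg; stands upright on the bench on its shank.
- left_tee: bright brass tee, same shape and axes, standing upright in the left (+y) part of the tray; its x axis is the tray's x to within about 0.02 rad.
- right_tee: bright brass tee, same shape and axes, standing upright in the right (-y) part of the tray, 175 to 200 mm from left_tee.
- tray: flat black plastic tray, fixed, 150 (x) by 320 (y) by 22 mm tall, 5 mm walls and floor (inner floor at z = 5 mm). Origin: centre of its underside; the two tees stand in a row along its y axis.
- jig: green polishing jig, fixed: block 120 (x) by 90 (y) by 55 mm tall with the socket in the middle of its top, on its -y side a pedestal 60 by 50 by 60 mm carrying the clamp, on a dark base plate 160 by 210 by 10 mm. Origin: on the bench under the socket's middle, z up.
- socket (a point): middle of the socket's mouth, in the jig's top face 55 mm above the bench, axes as the jig's. The rectangular hole is 47 (x) by 31 (y) mm, 45 mm deep, with a 3 mm chamfer; a tee seated in it rests with its collar on the top face, its origin 40 mm below this point.
- clamp (a joint): swing clamp on a vertical pivot, rad: 0 = open, bar along the jig's +x; 1.57 = at its stop, bar along the jig's +y over the collar of a seated tee, tail and knob towards the jig's -y. It grows anticlockwise seen from above; moderately stiff (about 2 N at the knob), stays where it is left.
- clamp_knob (a point): top of the clamp's red knob: an upright post 18 mm thick and 44 mm tall, its top 114 mm above the bench, 80 mm from the pivot. It can be gripped or pushed from above.
- clamp_pivot (a point): on the clamp's pivot axis, 75 mm from the socket's middle towards the jig's -y, 78 mm above the bench; turns with the clamp: the bar points along its +x, the knob lies along its -x.
- compound_bar: white bar of polishing compound, 120 (x) by 45 by 45 mm, lying near the raw tee; origin under its middle. Leave alone.
- mug: white mug, 80 mm across, 90 mm tall, at the back of the bench; origin under its middle. Leave alone.
- tin: orange-banded tin, 72 mm across, 100 mm tall, at the back of the bench; origin under its middle. Leave alone.
Things that resemble listed ones, but are neither listed nor needed, are in the scene too. Leave any blue look-alike of the polished alone.

How it is judged:
On the way, in this order (a step that is already met when the one before it is completed fails the run):
1. the polished tee stands in the tray between the two others, let go (y of polished in the frame of left_tee below -0.07 m and y of polished in the frame of right_tee above 0.07 m and x of polished in the frame of left_tee between -0.022 and 0.022 m and x of polished in the frame of right_tee between -0.022 and 0.022 m and angle between the x axis of polished and the x axis of tray, either way round below 0.3 rad and angle between polished's own z axis and vertical below 0.08 rad and z of polished in the frame of tray below 0.01 m and contact force between the fingers and polished below 0.1 N and linear speed of polished below 0.02 m/s), for 0.2 s.
2. the raw tee is fully home in the jig's socket, let go (horizontal distance between raw and socket below 0.005 m and z of raw in the frame of jig below 0.0185 m and angle between the x axis of raw and the x axis of jig, either way round below 0.12 rad and angle between raw's own z axis and vertical below 0.06 rad and contact force between the fingers and raw below 0.1 N), for 0.2 s.
3. the clamp is swung over the collar (value of joint clamp above 1.35 rad), for 0.2 s.
At the end, for the whole second after the job is handed in: Polished tee upright on the tray floor, 70 mm or more from each neighbour along the row, within 22 mm of their line, arms within 0.3 rad of tray x; raw tee in the socket within 5 mm and 0.12 rad, collar within 3.5 mm of the jig top; clamp past 1.35 rad; both tees at rest (y of polished in the frame of left_tee below -0.07 m and y of polished in the frame of right_tee above 0.07 m and x of polished in the frame of left_tee between -0.022 and 0.022 m and x of polished in the frame of right_tee between -0.022 and 0.022 m and angle between the x axis of polished and the x axis of tray, either way round below 0.3 rad and angle between polished's own z axis and vertical below 0.08 rad and z of polished in the frame of tray below 0.01 m and horizontal distance between raw and socket below 0.005 m and z of raw in the frame of jig below 0.0185 m and angle between the x axis of raw and the x axis of jig, either way round below 0.12 rad and angle between raw's own z axis and vertical below 0.06 rad and value of joint clamp above 1.35 rad and linear speed of each of polished, raw below 0.02 m/s); the robot touches nothing.
It fails at once if a tee is tipped by more than 35 degrees (angle between any of polished, raw, left_tee, right_tee's own z axis and vertical above 0.6 rad).
It fails at once if a tee in the tray, the compound bar, the mug or the tin is shifted by more than 25 mm (distance of any of left_tee, right_tee, compound_bar, mug, tin from where it was at the start of the episode above 0.025 m).
It also fails if it takes over 72 s, if anything falls off the work surface, if the arm or the gripper's body presses on something with over 40 N, if the wrist force passes 120 N, or if a joint passes its speed limit or range.

## Robot

A 7-joint arm with a two-finger parallel gripper is mounted at the origin on the work surface. World frame = base frame: x ahead of the robot, y to its left, z up, the work surface at z = 0. Lengths are in m, angles in rad, forces in N, time in s.
With the tool pointing down it reaches from about 0.425 to 0.925 m from the base axis. Payload 6.8 kg.
Tool frame: the origin (TCP) lies at the very end of the fingers, on their centre line; the grasp point (between the pads) lies 19 mm behind it; z points along the fingers, y is the line along which they close (so a half turn about z gives the same grasp; the last joint's range is limited). The gripper opens to 85 mm and grips with 20 to 120 N. Pads are 22 mm wide; open, the fingers measure 114 mm over their backs; the gripper's body (76 mm by 85 mm) begins 54 mm behind the grasp point. The pads swing forward as they close: fully open they stand 13 mm farther back than shut.
Start: joints at [-0.108, 0.477, 0.022, 1.555, -0.011, 1.109, -0.083], TCP at [0.675, 0, 0.231] pointing down, gripper open.
Joint ranges: [-2.96, 2.96], [-0.34, 2.1], [-1.41, 1.46], [0.24, 2.44], [-1.37, 4.51], [0.17, 1.92], [-2.96, 2.96]. Speed limits (rad/s): [2.39, 2.39, 3.14, 3.14, 3.14, 3.14, 3.14].

## Interface

Orientations are given as a rotation vector (axis times angle).
In Python, from bench import get_obs, viewer, r gives the robot as it stands. The module is installed in compiled form; this text tells all that it offers.
- The arm moves only by the tool play_rows, never from a script. Its argument "commands" is a list that holds one entry, the list of rows, each a list of 5 numbers: the gripper's target within -1 to 1 (shut at 1, half-way at 0, fully open at -1), then the shift along the tool's x, y, z scaled (see below), then the turn about the tool's z scaled (see below). A call has 1 to 12 rows; each row is the pose to reach, as a shift and turn from the pose commanded when the call began, along the tool's axes at that moment; what a row does not reach only later rows make up. The controller multiplies each number of a shift by 0.2 m and each number of a turn by pi/2 rad. A row lasts 1/12 s, in which the tool goes at most 41.7 mm and 7.16 degrees, less where a joint would pass 70% of its speed; a pose out of reach is approached as far as the arm can. A call with a number of a shift or a turn outside -1 to 1 is refused whole. A call with a gripper value outside its range is refused whole. The fingers move at their own pace and stop on an object; "grip_force" is the grip in N (left out, the last holds). Time passes only in rows, so rows that repeat a pose let the fingers close. It gives the time, the measured TCP pose, the force, the opening and the grip force at its end, in the units of the state.
- get_obs(): the state, without advancing time (a new reading comes with each control period).
- viewer.grab_frame(name): name is "scene" or "side" or "wrist"; returns a dict with "pixels" (400x640x3 uint8, red, green, blue), "fovy" (degrees; the focal length in pixels is half the picture's height over the tangent of half this angle, whatever the lens; pixels are square), "cx", "cy" (the principal point, pixels), "world_to_cam" (4x4, takes a point from world to camera coordinates); the wrist camera has in their place "hand_eye" (4x4, takes a point from camera to tool coordinates, whose origin is the TCP and whose axes are the flange's). Camera axes: x right, y up, looking along -z (the intrinsics and any distortion apply to the point x, -y, -z); pixel columns grow to the right and rows downward; lengths in m; the calibration is good to about 2 mm. A picture is of the moment at which its call begins: read the wrist's pose just before it. There is no depth.
- r.hand_in(): hands the job in; it is judged then, once.
Trained networks look in a picture, given as the dict that the camera call returned (one of the last four; its "shot" number tells which), for a name from the list of things; names that differ only in an ending like _2 or _b are one class to them, and where a whole thing is asked for, a point or a joint stands for the part that bears it (a point fixed in the world has none). Each returns a list of dicts, best first, with "score" (0 to 1); they miss things now and then, are a little off and sometimes report something else, mostly with a low value. They report only what shows in the picture. A call takes as long as a camera call. They do not tell look-alikes from the thing itself.
- viewer.trace(picture, thing): "pixels" (400x640 bool, what is visible of it) and "rect" ([left, top, right, bottom] in pixels, round what is visible of it).
The state is a dict: "clock": time; "joints": joint angles; "qvel": joint speeds; "tau": joint torques, N m; "tcp_pos": TCP position; "orientation": TCP orientation; "contact_force": force on the tool from outside, world axes, zero at the start; "moment": the same for the moment, N m; "grip_width": finger opening in m; "gripper_force": force on a finger pad.
Only numpy, scipy, OpenCV 4.12 (cv2) and the standard library are available. Lean on these libraries where they do the work, as an engineer would, in place of code of your own. Each camera call takes 0.05 s, during which the arm holds its last target. There are 200 camera calls.

## Working session

There is one attempt and no reset: what is moved stays moved. The work goes in short steps, Python scripts to look and compute and a tool call to move; the robot and the scene stay as the last step left them, time stands still between calls to the robot, and variables do not carry over. Pictures are saved under pics/ and viewed, at most 11 in all, crops included, and the job is handed in when it is done.

Besides the shell and the picture viewer there is one more tool, called after "Emit:" by a JSON object that holds its "method" and its "body". play_rows: Moves the arm, as the interface text tells. Shifts and turns lie within -1 to 1; 1 stands for 0.2 m of shift or pi/2 rad of turn. Its arguments: {"type":"object","properties":{"commands":{"type":"array","items":{"type":"array","items":{"type":"array","items":{"type":"number","minimum":-1,"maximum":1}}}},"grip_force":{"type":"number"}},"required":["commands"]}

```bash
mkdir -p pics
cat > h.py <<'E'
import numpy as np, cv2
from scipy.spatial.transform import Rotation as R
from bench import get_obs, viewer, r
def K(f):
    F=f['pixels'].shape[0]/2/np.tan(np.radians(f['fovy'])/2)
    return F,f['cx'],f['cy']
def pose(o):
    T=np.eye(4);T[:3,:3]=R.from_rotvec(o['orientation']).as_matrix();T[:3,3]=o['tcp_pos'];return T
def c2w(f,o=None):
    return np.linalg.inv(f['world_to_cam']) if 'world_to_cam' in f else pose(o)@f['hand_eye']
def onplane(f,uv,z,o=None):
    F,cx,cy=K(f);T=c2w(f,o);uv=np.atleast_2d(uv).astype(float)
    d=np.c_[(uv[:,0]-cx)/F,-(uv[:,1]-cy)/F,-np.ones(len(uv))]@T[:3,:3].T
    c=T[:3,3];return c+d*((z-c[2])/d[:,2])[:,None]
def proj(f,P,o=None):
    F,cx,cy=K(f);T=np.linalg.inv(c2w(f,o));P=np.atleast_2d(P)
    p=P@T[:3,:3].T+T[:3,3];return np.c_[cx+F*p[:,0]/-p[:,2],cy-F*p[:,1]/-p[:,2]]
def save(f,n): cv2.imwrite('pics/'+n+'.png',f['pixels'][:,:,::-1])
E
python3 - <<'E'
from h import *
o=get_obs();print(o['clock'],o['tcp_pos'],o['orientation'])
for n in ['scene','side','wrist']:
    f=viewer.grab_frame(n);save(f,n+'0')
    print(n,[k for k in f if k!='pixels'],f['fovy'],f['cx'],f['cy'],c2w(f,o).round(3).tolist())
    for t in ['polished','raw','left_tee','tray','jig','clamp_knob','clamp','compound_bar','mug','tin']:
        print(t,[(round(d['score'],2),np.round(d['rect']).tolist()) for d in viewer.trace(f,t)[:5]])
a=cv2.imread('pics/scene0.png')
E
```

```text
0.0 [6.74406416e-01 8.48732332e-06 2.30315496e-01] [-2.22050852e+00 -2.22071510e+00  2.21980386e-03]
scene ['fovy', 'cx', 'cy', 'world_to_cam', 'shot'] 55.663804744699796 318.50536256499686 200.48743176720092 [[0.214, -0.693, 0.688, 1.24], [0.977, 0.148, -0.155, -0.134], [0.005, 0.705, 0.709, 0.822], [0.0, 0.0, 0.0, 1.0]]
polished [(0.88, [245.0, 159.0, 276.0, 190.0]), (0.75, [190.0, 174.0, 208.0, 218.0]), (0.67, [270.0, 196.0, 293.0, 236.0])]
raw [(0.83, [371.0, 156.0, 397.0, 195.0])]
left_tee [(0.62, [412.0, 194.0, 441.0, 237.0]), (0.53, [329.0, 259.0, 358.0, 296.0])]
tray [(0.68, [323.0, 202.0, 455.0, 269.0])]
jig [(0.77, [233.0, 189.0, 313.0, 267.0]), (0.71, [370.0, 158.0, 397.0, 194.0]), (0.31, [271.0, 198.0, 294.0, 236.0])]
clamp_knob [(0.86, [245.0, 193.0, 261.0, 239.0])]
clamp [(0.66, [247.0, 189.0, 262.0, 243.0])]
compound_bar [(0.42, [319.0, 188.0, 341.0, 202.0])]
mug [(0.81, [282.0, 266.0, 316.0, 326.0])]
tin [(0.72, [328.0, 259.0, 360.0, 298.0])]
side ['fovy', 'cx', 'cy', 'world_to_cam', 'shot'] 48.94370605309683 315.69816830945683 192.2199192181118 [[0.994, 0.074, -0.077
[... 713 characters left out ...]
66.54800745287628 321.82015143276226 196.72987369741716 [[1.0, -0.001, 0.002, 0.676], [0.001, 0.962, 0.273, 0.069], [-0.002, -0.273, 0.962, 0.373], [0.0, 0.0, 0.0, 1.0]]
polished [(0.8, [160.0, 221.0, 268.0, 289.0]), (0.65, [115.0, 368.0, 158.0, 400.0]), (0.64, [0.0, 240.0, 96.0, 336.0])]
raw []
left_tee []
tray [(0.86, [197.0, 0.0, 350.0, 133.0])]
jig [(0.55, [172.0, 174.0, 304.0, 330.0])]
clamp_knob [(0.69, [218.0, 295.0, 272.0, 330.0])]
clamp [(0.76, [217.0, 298.0, 272.0, 332.0]), (0.73, [355.0, 200.0, 467.0, 291.0])]
compound_bar [(0.69, [15.0, 66.0, 158.0, 125.0])]
mug [(0.69, [354.0, 197.0, 466.0, 290.0]), (0.39, [366.0, 110.0, 455.0, 190.0])]
tin [(0.64, [364.0, 113.0, 453.0, 189.0])]
```

View pics/scene0.png

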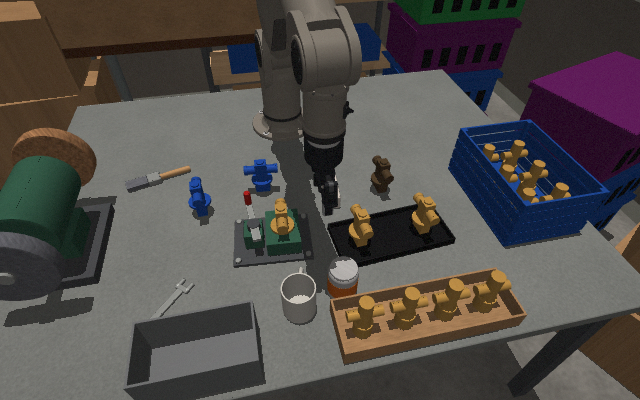

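View pics/side0.png

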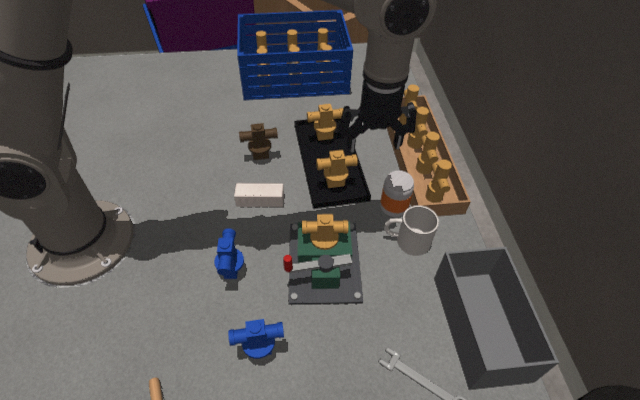

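View pics/wrist0.png

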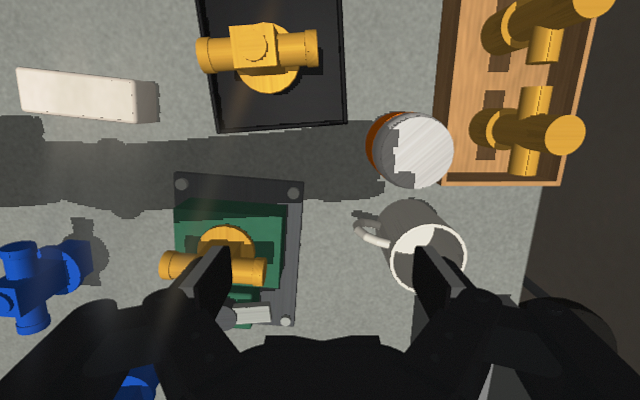

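The views show polished at side px (325,232), the tray tees at (325,122) and (337,168), raw at (260,140), and the clamp open with its knob at (288,263). Next I'll fit the poses by silhouette.

```bash
cat > fit.py <<'E'
from h import *
from scipy.optimize import minimize
def box(x,y,z0,z1): return np.array([[a*x/2,b*y/2,z] for a in(-1,1) for b in(-1,1) for z in(z0,z1)])
t=np.linspace(0,2*np.pi,24,endpoint=False)
def cyl(rad,z0,z1): return np.array([[rad*np.cos(a),rad*np.sin(a),z] for a in t for z in(z0,z1)])
arm=np.array([[x,.0138*np.cos(a),.082+.0138*np.sin(a)] for a in t for x in(-.05,.05)])
TEE=[box(.044,.028,0,.04),cyl(.032,.04,.048),box(.034,.030,.048,.108),cyl(.011,.108,.112),arm]
BAR=[box(.12,.045,0,.045)]
def sil(f,p,z,parts,o):
    c,s=np.cos(p[2]),np.sin(p[2]);S=4
    m=np.zeros((400*S//2,640*S//2),np.uint8)
    for P in parts:
        W=np.c_[c*P[:,0]-s*P[:,1]+p[0],s*P[:,0]+c*P[:,1]+p[1],P[:,2]+z]
        h=cv2.convexHull((proj(f,W,o)*2*16).astype(np.int32))
        cv2.fillConvexPoly(m,h,1,shift=4)
    return cv2.resize(m*255,(640,400),interpolation=cv2.INTER_AREA)/255.
def fit(views,p0,z,parts=TEE,vis=None):
    # views: list of (frame, mask, obs, keepmask or None)
    def cost(q):
        p=[p0[0]+q[0]*.01,p0[1]+q[1]*.01,p0[2]+q[2]*.1];e=0
        for f,m,o,k in views:
            s=sil(f,p,z,parts,o);d=np.abs(s-m)
            if k is not None:d=d*k
            e+=d.sum()/m.sum()
        return e/len(views)
    best=None
    for y0 in (-2,0,2):
        rr=minimize(cost,[0,0,y0],method='Nelder-Mead',options=dict(initial_simplex=[[0,0,y0],[1,0,y0],[0,1,y0],[0,0,y0+1.5]],maxiter=120,xatol=.01))
        if best is None or rr.fun<best.fun:best=rr
    q=best.x;return np.array([p0[0]+q[0]*.01,p0[1]+q[1]*.01,p0[2]+q[2]*.1]),best.fun
def near(f,name,uv,tol=14):
    for d in viewer.trace(f,name):
        l,t_,r_,b=d['rect']
        if np.hypot((l+r_)/2-uv[0],(t_+b)/2-uv[1])<tol: return d['pixels'].astype(float)
E
cat > m1.py <<'E'
from fit import *
o=get_obs();F={n:viewer.grab_frame(n) for n in('side','scene')}
T={'polished':((324,233),(282,216),.015),'raw':((260,141),(384,175),0),'left':((325,120),(426,215),.005),'right':((337,170),(360,226),.005)}
for n,(a,b,z) in T.items():
    V=[]
    for fn,uv in(('side',a),('scene',b)):
        m=None
        for nm in(('raw',) if n=='raw' else('polished','left_tee')):
            if m is None:m=near(F[fn],nm,uv)
        if m is not None:V.append((F[fn],m,o,None))
    p0=onplane(F['side'],a,z+.07)[0];p0[2]=0
    print(n,len(V),p0.round(3))
    for v in [V]+([[x] for x in V] if len(V)>1 else []):
        if v:print('  ',*[np.round(x,4) for x in fit(v,p0,z)])
m=near(F['side'],'compound_bar',(259,194))
if m is not None:print('bar',fit([(F['side'],m,o,None)],np.r_[onplane(F['side'],(259,194),.02)[0][:2],0],0,BAR))
for n,uv,z in(('knob side',(288,256),.114),('pivot',(326,263),.09)):print(n,onplane(F['side'],uv,z).round(3))
for n,uv in(('mug',(413,225)),('tin',(397,180))):print(n,onplane(F['side'],uv,.09).round(3))
print('knob scene',onplane(F['scene'],(248,193),.114).round(3))
E
python3 m1.py
```

```text
polished 2 [ 0.565 -0.094  0.   ]
   [ 0.5671 -0.0825 -0.1122] 0.2002
   [ 0.5661 -0.0874 -0.0964] 0.1373
   [ 0.5682 -0.0813 -0.0911] 0.1921
raw 2 [0.433 0.228 0.   ]
   [0.4295 0.2452 0.0321] 0.1197
   [0.4292 0.2389 0.054 ] 0.0817
   [0.4286 0.2464 0.0332] 0.0736
left 1 [0.614 0.29  0.   ]
   [0.6145 0.3023 0.0263] 0.0762
right 0 [0.621 0.099 0.   ]
bar (array([ 0.42368255,  0.08160507, -0.05357701]), np.float64(0.14446587378120648))
knob side [[ 0.483 -0.163  0.114]]
pivot [[ 0.56  -0.173  0.09 ]]
mug [[ 0.763 -0.096  0.09 ]]
tin [[0.758 0.039 0.09 ]]
knob scene [[ 0.485 -0.158  0.114]]
```

Emit:
{"method": "play_rows", "body": {"commands": [[[-1,-0.2,-0.25,-0.1,-0.5],[-1,-0.415,-0.535,-0.1,-0.944],[-1,-0.415,-0.535,-0.1,-0.944],[-1,-0.415,-0.535,-0.1,-0.944],[-1,-0.415,-0.535,-0.1,-0.944],[-1,-0.415,-0.535,-0.1,-0.944],[-1,-0.415,-0.535,-0.1,-0.944],[-1,-0.415,-0.535,-0.1,-0.944],[-1,-0.415,-0.535,-0.1,-0.944],[-1,-0.415,-0.535,-0.1,-0.944],[-1,-0.415,-0.535,-0.1,-0.944],[-1,-0.415,-0.535,-0.1,-0.944]]]}}

```text
clock: 3.4
tcp_pos: [0.568, -0.0831, 0.2514]
orientation: [0.129, 3.139, -0.0]
contact_force: [0.9, -0.2, 0.2]
grip_width: 0.0853
gripper_force: 0.0
```

Run:
```python
from fit import *
o=get_obs();print(o['clock'],o['tcp_pos'],pose(o)[:3,:2].T.round(3).tolist(),o['contact_force'])
f=viewer.grab_frame('wrist');save(f,'w1')
for t in ['polished','jig','clamp_knob','clamp']:
    print(t,[(round(d['score'],2),np.round(d['rect']).tolist()) for d in viewer.trace(f,t)[:3]])
print(proj(f,[[.567,-.083,.127]],o))
F,cx,cy=K(f);print(F,c2w(f,o).round(3).tolist())
```

```text
3.4 [ 0.56799721 -0.08307699  0.2514068 ] [[-0.997, 0.082, -0.0], [0.082, 0.997, -0.0]] [ 0.92285486 -0.17855891  0.17797547]
polished [(0.79, [23.0, 1.0, 139.0, 93.0]), (0.67, [293.0, 131.0, 350.0, 232.0])]
jig [(0.56, [208.0, 89.0, 382.0, 227.0])]
clamp_knob [(0.59, [212.0, 86.0, 273.0, 225.0])]
clamp [(0.8, [211.0, 90.0, 271.0, 225.0]), (0.62, [430.0, 2.0, 496.0, 89.0])]
[[321.60589498 187.74326322]]
304.77215882072994 [[0.081, -0.959, -0.272, 0.5], [0.997, 0.078, 0.022, -0.077], [-0.0, -0.273, 0.962, 0.394], [0.0, 0.0, 0.0, 1.0]]
```

View pics/w1.png

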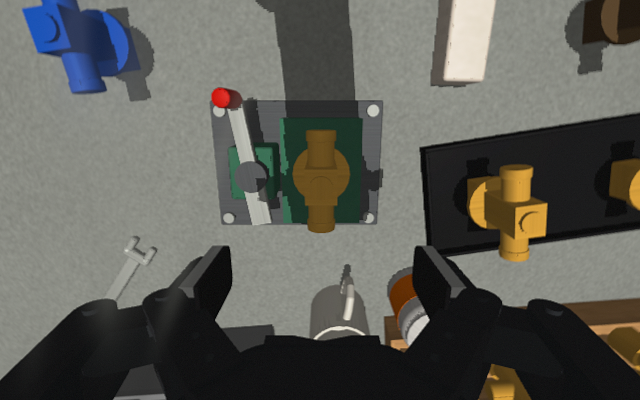

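Run:
```python
from fit import *
o=get_obs()
f=viewer.grab_frame('wrist')
m=near(f,'polished',(321,182));p,c=fit([(f,m,o,None)],[.567,-.083,-.085],.015);print('polished',p.round(4),c)
for nm in('right_tee','polished'):
    m=near(f,nm,(508,212),25)
    if m is not None:print('right',[x.round(4) for x in fit([(f,m,o,None)],[.63,.11,0],.005)]);break
# dark plate corners (z=.01) by eye
print(onplane(f,[(213,103),(383,99),(378,224),(222,224)],.01,o).round(3).tolist())
print('knob',onplane(f,(224,97),.114,o).round(4),'pivot',onplane(f,(251,177),.09,o).round(4))
g=f['pixels'].astype(int);k=(g[...,0]>150)&(g[...,1]<60)&(g[...,2]<60)
ys,xs=np.nonzero(k[80:115,200:250]);print('red',xs.mean()+200,ys.mean()+80)
# tray outer corners at z=.022
print('tray',onplane(f,[(421,148),(429,256)],.022,o).round(3).tolist())
```

```text
polished [ 0.5676 -0.0841 -0.0882] 0.03218154046698608
right [array([0.6221, 0.1181, 0.07  ]), np.float64(0.037)]
[[0.48, -0.207, 0.01], [0.494, -0.002, 0.01], [0.653, -0.015, 0.01], [0.634, -0.224, 0.01]]
knob [[ 0.481  -0.1609  0.114 ]] pivot [[ 0.5585 -0.1545  0.09  ]]
red 219.61313868613138 97.98905109489051
tray [[0.555, 0.039, 0.022], [0.7, 0.05, 0.022]]
```

Emit:
{"method": "play_rows", "body": {"commands": [[[-1,0,-0.005,0.2,0],[-1,0,-0.005,0.4,0],[-1,0,-0.005,0.6,0],[-1,0,-0.005,0.7,0],[-1,0,-0.005,0.787,0],[-1,0,-0.005,0.787,0],[1,0,-0.005,0.787,0],[1,0,-0.005,0.787,0],[1,0,-0.005,0.787,0],[1,0,-0.005,0.787,0],[1,0,-0.005,0.787,0],[1,0,-0.005,0.787,0]]], "grip_force": 60}}

```text
clock: 4.8
tcp_pos: [0.569, -0.0843, 0.0954]
orientation: [0.139, 3.136, -0.001]
contact_force: [-1.2, -1.5, 6.0]
grip_width: 0.0285
gripper_force: 60.9
```

Emit:
{"method": "play_rows", "body": {"commands": [[[1,0,0,0,0],[1,0,0,0,0],[1,0,0,0,0],[1,0,0,0,0]]]}}

```text
clock: 5.13
tcp_pos: [0.569, -0.0844, 0.0954]
orientation: [0.139, 3.136, -0.001]
contact_force: [-1.0, -0.3, 6.9]
grip_width: 0.0294
gripper_force: 60.9
```

Emit:
{"method": "play_rows", "body": {"commands": [[[1,0,0,-0.08,0],[1,0,0,-0.18,0],[1,0,0,-0.3,0],[1,0,0,-0.48,0],[1,0,0,-0.65,0],[1,0,0,-0.65,0]]]}}

```text
clock: 5.63
tcp_pos: [0.5714, -0.0841, 0.2307]
orientation: [0.138, 3.128, -0.001]
contact_force: [1.8, 0.2, -3.2]
grip_width: 0.0292
gripper_force: 60.8
```

Emit:
{"method": "play_rows", "body": {"commands": [[[1,-0.01,0.1,0,0],[1,-0.03,0.25,0,0],[1,-0.045,0.42,0,0],[1,-0.058,0.58,0,0],[1,-0.058,0.758,0,-0.08],[1,-0.058,0.758,0,-0.08],[1,-0.058,0.758,0,-0.08]]]}}

```text
clock: 6.22
tcp_pos: [0.5916, 0.0695, 0.2226]
orientation: [0.068, -3.139, -0.002]
contact_force: [-0.3, -1.3, -5.0]
grip_width: 0.0291
gripper_force: 60.9
```

Emit:
{"method": "play_rows", "body": {"commands": [[[1,-0.04,0.15,0,0],[1,-0.08,0.33,0,0],[1,-0.12,0.52,0,0],[1,-0.16,0.65,0,0],[1,-0.16,0.697,0,0],[1,-0.16,0.697,0,0],[1,-0.16,0.697,0,0]]]}}

```text
clock: 6.8
tcp_pos: [0.6191, 0.2051, 0.2227]
orientation: [0.058, -3.139, 0.003]
contact_force: [-0.4, -1.6, -4.8]
grip_width: 0.0291
gripper_force: 61.3
```

Run:
```python
from fit import *
o=get_obs();print(o['tcp_pos'])
f=viewer.grab_frame('wrist');save(f,'w2')
L=[]
for nm in('left_tee','polished'):
  for d in viewer.trace(f,nm): print(nm,round(d['score'],2),d['rect']);L.append(d)
seen=[]
for d in L:
    rc=np.array(d['rect']);u=np.array([(rc[0]+rc[2])/2,(rc[1]+rc[3])/2])
    if any(np.hypot(*(u-s))<15 for s in seen):continue
    seen.append(u);p=onplane(f,u,.075,o)[0];m=d['pixels'].astype(float)
    if rc[0]<2 or rc[2]>637 or rc[1]<2: print('edge',u,p)
    q,c=fit([(f,m,o,None)],[p[0],p[1],.04],.005);print(u,q.round(4),round(c,3))
```

```text
[0.61905214 0.20505167 0.22270238]
left_tee 0.57 [384.3, 129.9, 451.9, 241.2]
polished 0.89 [268.6, 144.8, 375.8, 338.5]
[418.1  185.55] [0.6155 0.301  0.089 ] 0.046
[322.2  241.65] [0.6742 0.1997 0.714 ] 0.671
```

View pics/w2.png

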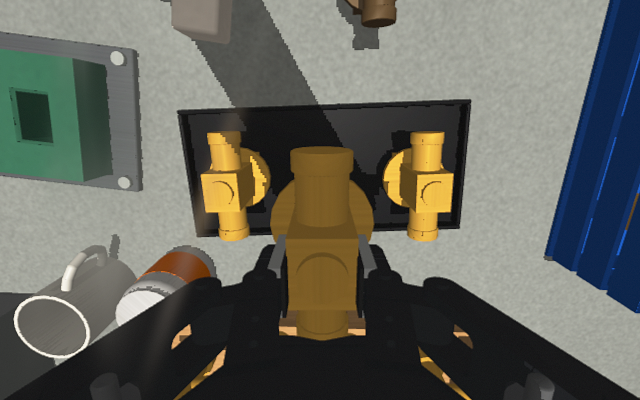

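Emit:
{"method": "play_rows", "body": {"commands": [[[1,0,0.02,0.1,-0.022],[1,0,0.02,0.25,-0.022],[1,0,0.02,0.42,-0.022],[1,0,0.02,0.56,-0.022],[1,0,0.02,0.62,-0.022],[1,0,0.02,0.65,-0.022],[1,0,0.02,0.665,-0.022],[1,0,0.02,0.67,-0.022],[1,0,0.02,0.67,-0.022]]]}}

```text
clock: 7.7
tcp_pos: [0.6206, 0.2108, 0.0916]
orientation: [-0.113, 3.137, 0.001]
contact_force: [0.5, -0.1, -4.3]
grip_width: 0.0292
gripper_force: 61.1
```

Emit:
{"method": "play_rows", "body": {"commands": [[[1,0,0,0.012,0],[1,0,0,0.022,0],[1,0,0,0.031,0],[1,0,0,0.031,0],[1,0,0,0.031,0]]]}}

```text
clock: 8.12
tcp_pos: [0.6201, 0.2108, 0.0854]
orientation: [-0.113, 3.138, 0.001]
contact_force: [-2.2, -1.3, 6.2]
grip_width: 0.0289
gripper_force: 62.6
```

Emit:
{"method": "play_rows", "body": {"commands": [[[-1,0,0,0,0],[-1,0,0,0,0],[-1,0,0,0,0],[-1,0,0,0,0],[-1,0,0,0,0],[-1,0,0,0,0],[-1,0,0,-0.15,0],[-1,0,0,-0.35,0],[-1,0,0,-0.55,0],[-1,0,0,-0.75,0],[-1,0,0,-0.75,0],[-1,0,0,-0.75,0]]]}}

```text
clock: 9.12
tcp_pos: [0.6209, 0.2113, 0.237]
orientation: [-0.113, 3.134, 0.003]
contact_force: [-0.5, -0.7, -0.4]
grip_width: 0.0853
gripper_force: 0.0
```

Run:
```python
from fit import *
o=get_obs();print(o['clock'],o['tcp_pos'],o['orientation'])
f=viewer.grab_frame('wrist');save(f,'w3')
seen=[]
for nm in('left_tee','polished','right_tee'):
  for d in viewer.trace(f,nm):
    rc=np.array(d['rect']);u=np.array([(rc[0]+rc[2])/2,(rc[1]+rc[3])/2])
    if any(np.hypot(*(u-s))<15 for s in seen):continue
    seen.append(u);p=onplane(f,u,.075,o)[0]
    if abs(p[0]-.62)>.06 or abs(p[1]-.2)>.15: continue
    q,c=fit([(f,d['pixels'].astype(float),o,None)],[p[0],p[1],.04],.005);print(nm,u,rc,q.round(4),round(c,3))
m=viewer.trace(f,'raw')
for d in m:print('raw',d['score'],d['rect'])
s=viewer.grab_frame('side')
V=near(s,'raw',(260,141));print('raw side',fit([(s,V,o,None)],[.43,.24,.04],0))
```

```text
9.1167 [0.62093359 0.21132806 0.2369635 ] [-0.11300064  3.13372772  0.00317879]
left_tee [407.7 180.3] [378.5 126.6 436.9 234. ] [0.6152 0.3009 0.0793] 0.034
polished [322.5 180.1] [294.5 127.1 350.5 233.1] [0.6193 0.2107 0.0725] 0.039
right_tee [231.45 175.55] [197.7 122.1 265.2 229. ] [0.622  0.1179 0.0561] 0.062
right_tee [319.6 163. ] [175.6 102.6 463.6 223.4] [ 0.5877  0.2576 -0.2422] 0.852
raw 0.95 [344.5, 0.0, 398.3, 29.8]
raw side (array([0.42809648, 0.23908378, 0.06067696]), np.float64(0.07679120591506902))
```

View pics/w3.png

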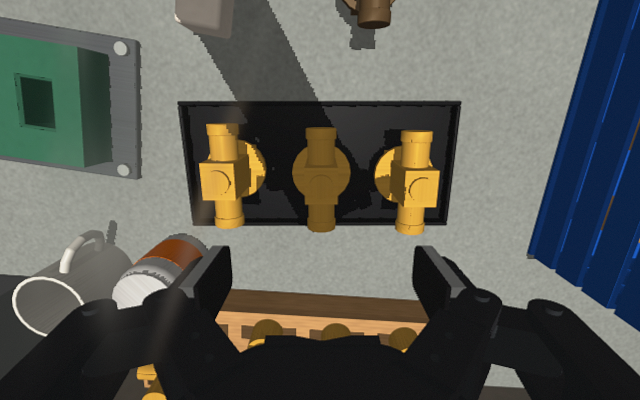

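Emit:
{"method": "play_rows", "body": {"commands": [[[-1,0.15,0.05,0,0],[-1,0.35,0.1,0,0],[-1,0.55,0.15,0,0],[-1,0.75,0.226,0,0],[-1,0.911,0.226,0,0],[-1,0.911,0.226,0,0],[-1,0.911,0.226,0,0],[-1,0.911,0.226,0,0]]]}}

```text
clock: 10.13
tcp_pos: [0.4351, 0.2422, 0.2337]
orientation: [-0.113, 3.139, -0.0]
contact_force: [-0.0, 0.5, -0.1]
grip_width: 0.0852
gripper_force: 0.0
```

Run:
```python
from fit import *
o=get_obs();print(o['clock'],o['tcp_pos'],o['orientation'],o['joints'].round(2) if hasattr(o['joints'],'round') else o['joints'])
f=viewer.grab_frame('wrist');save(f,'w4')
for d in viewer.trace(f,'raw'):
    print(d['score'],d['rect'])
    q,c=fit([(f,d['pixels'].astype(float),o,None)],[.43,.243,.05],0);print(q.round(4),round(c,3))
for d in viewer.trace(f,'compound_bar'):
    print(d['score'],d['rect'])
    q,c=fit([(f,d['pixels'].astype(float),o,None)],[.424,.08,-.05],0,BAR);print(q.round(4),round(c,3))
```

```text
10.1333 [0.4350527  0.24222318 0.23371451] [-1.12827900e-01  3.13899061e+00 -8.07062305e-05] [-0.27  0.21 -0.42  1.94  0.1   1.    0.91]
0.68 [296.3, 124.4, 355.3, 229.1]
[0.429  0.2431 0.0695] 0.038
0.55 [156.8, 91.8, 215.4, 207.6]
[ 0.4238  0.0851 -0.1049] 0.078
```

View pics/w4.png

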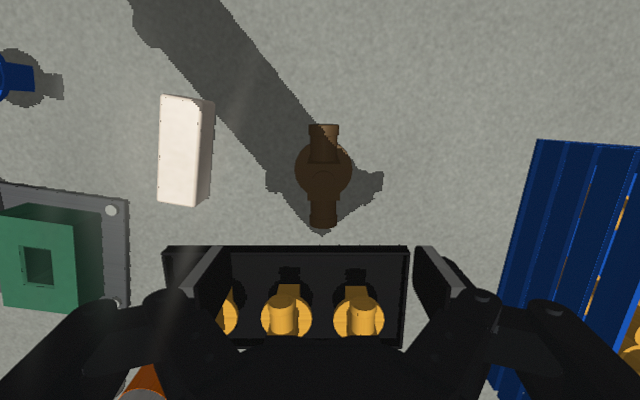

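Emit:
{"method": "play_rows", "body": {"commands": [[[-1,0.0235,0.006,0.2,0],[-1,0.0235,0.006,0.4,0],[-1,0.0235,0.006,0.6,0],[-1,0.0235,0.006,0.7,0],[-1,0.0235,0.006,0.768,0],[-1,0.0235,0.006,0.768,0],[1,0.0235,0.006,0.768,0],[1,0.0235,0.006,0.768,0],[1,0.0235,0.006,0.768,0],[1,0.0235,0.006,0.768,0],[1,0.0235,0.006,0.768,0],[1,0.0235,0.006,0.768,0]]], "grip_force": 80}}

```text
clock: 11.28
tcp_pos: [0.4307, 0.2437, 0.0814]
orientation: [-0.113, 3.137, 0.001]
contact_force: [-0.5, -1.2, 6.7]
grip_width: 0.0288
gripper_force: 80.1
```

Emit:
{"method": "play_rows", "body": {"commands": [[[1,0,0,0,0],[1,0,0,0,0],[1,0,0,0,0],[1,0,0,0,0]]]}}

```text
clock: 11.62
tcp_pos: [0.4306, 0.2437, 0.0814]
orientation: [-0.113, 3.137, 0.001]
contact_force: [-0.2, -1.0, 6.3]
grip_width: 0.0288
gripper_force: 80.1
```

Emit:
{"method": "play_rows", "body": {"commands": [[[1,0,0,-0.08,0],[1,0,0,-0.18,0],[1,0,0,-0.3,0],[1,0,0,-0.48,0],[1,0,0,-0.65,0],[1,0,0,-0.65,0]]]}}

```text
clock: 12.12
tcp_pos: [0.4323, 0.2455, 0.2163]
orientation: [-0.113, 3.13, 0.008]
contact_force: [0.7, 0.1, -5.4]
grip_width: 0.0285
gripper_force: 80.3
```

Emit:
{"method": "play_rows", "body": {"commands": [[[1,-0.02,-0.08,0,0],[1,-0.07,-0.22,0,0],[1,-0.13,-0.4,0,0.03],[1,-0.2,-0.57,0,0.06],[1,-0.25,-0.73,0,0.102],[1,-0.285,-0.843,0,0.102],[1,-0.285,-0.843,0,0.102],[1,-0.285,-0.843,0,0.102]]]}}

```text
clock: 12.78
tcp_pos: [0.4981, 0.0773, 0.209]
orientation: [-0.144, -3.136, 0.001]
contact_force: [0.0, 0.5, -5.3]
grip_width: 0.0287
gripper_force: 80.4
```

Run:
```python
from fit import *
o=get_obs();print(o['clock'],o['tcp_pos'],o['orientation'])
f=viewer.grab_frame('wrist');save(f,'w5')
q=[[.0235,.0155],[.0235,-.0155],[-.0235,-.0155],[-.0235,.0155]]
a=-.0886;M=np.array([[np.cos(a),-np.sin(a)],[np.sin(a),np.cos(a)]])
P=np.c_[np.array(q)@M.T+[.5676,-.0841],np.full(4,.055)]
print(proj(f,P,o).round(1).tolist())
```

```text
12.7833 [0.49805091 0.07726946 0.20898827] [-1.43640081e-01 -3.13633794e+00  1.41717720e-03]
[[195.0, 277.5], [166.7, 277.5], [160.4, 237.8], [189.8, 237.7]]
```

View pics/w5.png

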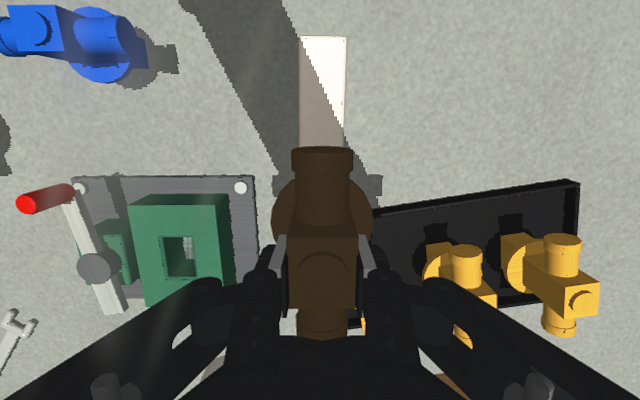

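Emit:
{"method": "play_rows", "body": {"commands": [[[1,-0.06,-0.1,0,0],[1,-0.15,-0.27,0,0],[1,-0.25,-0.45,0,0],[1,-0.35,-0.62,0,0],[1,-0.4275,-0.772,0.05,-0.002],[1,-0.4275,-0.772,0.1,-0.002],[1,-0.4275,-0.772,0.15,-0.002],[1,-0.4275,-0.772,0.15,-0.002]]]}}

```text
clock: 13.5
tcp_pos: [0.5681, -0.0799, 0.1772]
orientation: [-0.13, -3.134, -0.002]
contact_force: [-1.5, 0.3, -5.1]
grip_width: 0.0287
gripper_force: 80.7
```

Emit:
{"method": "play_rows", "body": {"commands": [[[1,0,0,0.05,0],[1,0,0,0.1,0],[1,0,0,0.13,0],[1,0,0,0.13,0],[1,0,0,0.13,0]]]}}

```text
clock: 13.92
tcp_pos: [0.5699, -0.0815, 0.1537]
orientation: [-0.132, -3.138, -0.0]
contact_force: [-0.3, 0.0, -5.0]
grip_width: 0.0283
gripper_force: 80.8
```

Emit:
{"method": "play_rows", "body": {"commands": [[[1,0.003,-0.014,0,0.003],[1,0.003,-0.014,0,0.003],[1,0.003,-0.014,0.02,0.003],[1,0.003,-0.014,0.04,0.003],[1,0.003,-0.014,0.04,0.003]]]}}

```text
clock: 14.33
tcp_pos: [0.5688, -0.0848, 0.1452]
orientation: [-0.141, -3.137, -0.0]
contact_force: [-1.2, 0.4, -5.4]
grip_width: 0.0285
gripper_force: 80.8
```

Emit:
{"method": "play_rows", "body": {"commands": [[[1,0,0.002,0.03,0],[1,0,0.002,0.06,0],[1,0,0.002,0.09,0],[1,0,0.002,0.12,0],[1,0,0.002,0.12,0]]]}}

```text
clock: 14.75
tcp_pos: [0.5683, -0.0843, 0.1203]
orientation: [-0.14, -3.136, -0.0]
contact_force: [-0.8, -0.1, -6.2]
grip_width: 0.029
gripper_force: 80.8
```

Emit:
{"method": "play_rows", "body": {"commands": [[[1,0,0,0.03,0],[1,0,0,0.06,0],[1,0,0,0.085,0],[1,0,0,0.105,0],[1,0,0,0.118,0],[1,0,0,0.124,0],[1,0,0,0.124,0]]]}}

```text
clock: 15.33
tcp_pos: [0.5693, -0.0844, 0.097]
orientation: [-0.141, -3.138, -0.0]
contact_force: [-0.8, 1.1, -5.3]
grip_width: 0.0286
gripper_force: 80.9
```

Emit:
{"method": "play_rows", "body": {"commands": [[[1,0,0,0.006,0],[1,0,0,0.012,0],[1,0,0,0.012,0],[1,0,0,0.012,0]]]}}

```text
clock: 15.67
tcp_pos: [0.5698, -0.0845, 0.0965]
orientation: [0.141, 3.137, -0.0]
contact_force: [-4.9, -0.2, 6.4]
grip_width: 0.0285
gripper_force: 82.2
```

Emit:
{"method": "play_rows", "body": {"commands": [[[-1,0,0,0,0],[-1,0,0,0,0],[-1,0,0,0,0],[-1,0,0,0,0],[-1,0,0,0,0],[-1,0,0,0,0],[-1,0,0,-0.15,0],[-1,0,0,-0.35,0],[-1,0,0,-0.55,0],[-1,0,0,-0.75,0],[-1,0,0,-0.75,0],[-1,0,0,-0.75,0]]]}}

```text
clock: 16.67
tcp_pos: [0.5711, -0.0845, 0.2477]
orientation: [0.141, 3.133, -0.0]
contact_force: [-0.3, 0.5, 0.0]
grip_width: 0.0853
gripper_force: 0.0
```

Run:
```python
from fit import *
o=get_obs();print(o['clock'],o['tcp_pos'],o['orientation'],o['joints'])
f=viewer.grab_frame('wrist');save(f,'w6')
for d in viewer.trace(f,'raw'):
    print(d['score'],d['rect'])
    for z in(.015,.025):
        q,c=fit([(f,d['pixels'].astype(float),o,None)],[.5676,-.084,-.085],z);print(z,q.round(4),round(c,3))
g=f['pixels'].astype(int);k=((g[...,0]>130)&(g[...,1]<60)&(g[...,2]<60)).astype(np.uint8)
n,l,s,c=cv2.connectedComponentsWithStats(k)
for i in range(1,n):
    if s[i,4]>40:print('red',s[i],c[i],onplane(f,c[i],.114,o))
```

```text
16.6667 [ 0.57112891 -0.08449782  0.24774527] [ 1.40570292e-01  3.13252541e+00 -4.79818279e-04] [ 0.19394312  0.30764442 -0.192548    1.77019509  0.06690422  1.0641356
  1.45917712]
0.77 [293.5, 123.1, 353.1, 231.5]
0.015 [ 0.5688 -0.0843 -0.093 ] 0.033
0.025 [ 0.5673 -0.0842 -0.0862] 0.072
red [211  83  18  20 295] [219.38983051  92.50169492] [[ 0.48133427 -0.16460156  0.114     ]]
```

View pics/w6.png

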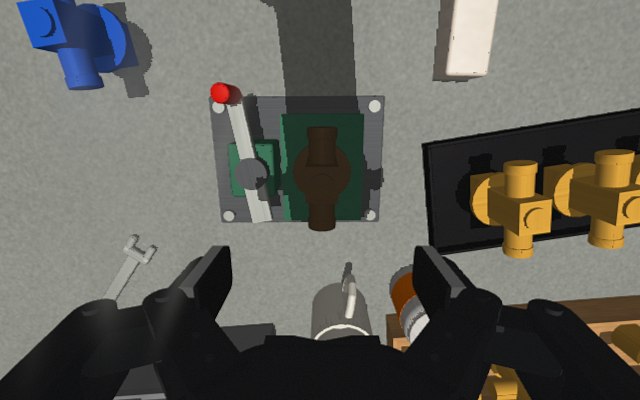

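Emit:
{"method": "play_rows", "body": {"commands": [[[-1,0.1,-0.1,0,0.08],[-1,0.25,-0.27,0,0.16],[-1,0.41,-0.426,0,0.24],[-1,0.41,-0.426,0,0.32],[-1,0.41,-0.426,0,0.4],[-1,0.41,-0.426,0,0.48],[-1,0.41,-0.426,0,0.56],[-1,0.41,-0.426,0,0.64],[-1,0.41,-0.426,0,0.72],[-1,0.41,-0.426,0,0.8],[-1,0.41,-0.426,0,0.91],[-1,0.41,-0.426,0,0.91]]]}}

```text
clock: 17.77
tcp_pos: [0.4789, -0.1616, 0.2428]
orientation: [-2.168, -2.269, 0.004]
contact_force: [0.7, 0.5, -0.2]
grip_width: 0.0854
gripper_force: 0.0
```

Emit:
{"method": "play_rows", "body": {"commands": [[[-1,0,0,0,0],[-1,0,0,0,0],[-1,0,0,0,0]]]}}

```text
clock: 18.02
tcp_pos: [0.4796, -0.1618, 0.2439]
orientation: [-2.16, -2.279, 0.002]
contact_force: [-0.4, 0.9, -0.6]
grip_width: 0.0853
gripper_force: 0.0
```

Run:
```python
from fit import *
o=get_obs();print(o['clock'],o['tcp_pos'],pose(o)[:3,:2].T.round(3).tolist(),o['joints'])
f=viewer.grab_frame('wrist');save(f,'w7')
g=f['pixels'].astype(int);k=((g[...,0]>130)&(g[...,1]<60)&(g[...,2]<60)).astype(np.uint8)
n,l,s,c=cv2.connectedComponentsWithStats(k)
for i in range(1,n):
    if s[i,4]>40:print('red',s[i],c[i],onplane(f,c[i],.114,o))
a=-.0886;pv=np.array([.5676,-.0841])-.075*np.array([-np.sin(a),np.cos(a)]);print('pivot',pv)
```

```text
18.0167 [ 0.47958547 -0.16177078  0.2439035 ] [[-0.054, 0.999, 0.0], [0.999, 0.054, -0.002]] [ 0.17753603  0.18666082  0.02788573  1.93849955 -0.00601932  1.01849639
  0.26193756]
pivot [ 0.56096369 -0.15880582]
```

View pics/w7.png

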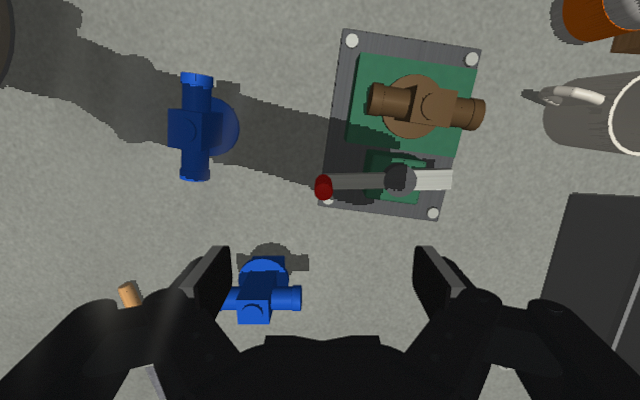

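Run:
```python
from fit import *
o=get_obs()
f=viewer.grab_frame('wrist')
g=f['pixels'].astype(int);k=((g[...,0]>70)&(g[...,1]<35)&(g[...,2]<35)).astype(np.uint8)
n,l,s,c=cv2.connectedComponentsWithStats(k)
for i in range(1,n):
    if s[i,4]>40:
        print('red',s[i],c[i])
for P in([.4815,-.162],[.4815,-.158],[.4815,-.154]):
    x,y=P;W=np.array([[x+.009*np.cos(a),y+.009*np.sin(a),z] for a in t for z in(.07,.114)])
    q=proj(f,W,o);print(P,q.min(0).round(1),q.max(0).round(1))
print('blue',onplane(f,[(260,300),(195,127)],.1,o).round(3).tolist(),'pivot',onplane(f,(400,178),.09,o).round(4),'bar tip',onplane(f,[(451,171),(451,188)],.08,o).round(3).tolist())
```

```text
red [314 174  19  26 375] [322.90133333 186.872     ]
[0.4815, -0.162] [313.3 169.9] [332.7 197.8]
[0.4815, -0.158] [313.5 166.2] [333.  193.7]
[0.4815, -0.154] [313.7 162.4] [333.3 189.5]
blue [[0.42, -0.294, 0.1], [0.361, -0.114, 0.1]] pivot [[ 0.5578 -0.1532  0.09  ]] bar tip [[0.612, -0.145, 0.08], [0.615, -0.163, 0.08]]
```

Emit:
{"method": "play_rows", "body": {"commands": [[[-1,-0.0115,0.0115,0.2,0],[-1,-0.0115,0.0115,0.4,0],[-1,-0.0115,0.0115,0.58,0],[-1,-0.0115,0.0115,0.7,0],[-1,-0.0115,0.0115,0.75,0],[-1,-0.0115,0.0115,0.75,0],[1,-0.0115,0.0115,0.75,0],[1,-0.0115,0.0115,0.75,0],[1,-0.0115,0.0115,0.75,0],[1,-0.0115,0.0115,0.75,0],[1,-0.0115,0.0115,0.75,0],[1,-0.0115,0.0115,0.75,0]]], "grip_force": 40}}

```text
clock: 19.12
tcp_pos: [0.4808, -0.1644, 0.0956]
orientation: [-2.162, -2.276, 0.003]
contact_force: [-7.6, 0.8, 11.5]
grip_width: 0.0162
gripper_force: 38.8
```

Emit:
{"method": "play_rows", "body": {"commands": [[[1,0,0,0,0],[1,0,0,0,0],[1,0,0,0,0],[1,0,0,0,0]]]}}

```text
clock: 19.45
tcp_pos: [0.4808, -0.1644, 0.0956]
orientation: [-2.162, -2.276, 0.003]
contact_force: [-7.0, 0.8, 10.9]
grip_width: 0.0164
gripper_force: 38.8
```

Emit:
{"method": "play_rows", "body": {"commands": [[[1,-0.04,0.003,0,-0.064],[1,-0.08,0.009,0,-0.127],[1,-0.118,0.02,0,-0.191],[1,-0.156,0.034,0,-0.255],[1,-0.191,0.052,0,-0.318],[1,-0.225,0.074,0,-0.382],[1,-0.257,0.099,0,-0.446],[1,-0.286,0.127,0,-0.509],[1,-0.312,0.157,0,-0.573],[1,-0.334,0.19,0,-0.637],[1,-0.354,0.225,0,-0.7],[1,-0.369,0.262,0,-0.764]]]}}

```text
clock: 20.45
tcp_pos: [0.5382, -0.2357, 0.0957]
orientation: [-0.492, -3.102, 0.001]
contact_force: [-3.6, 1.0, 6.0]
grip_width: 0.0163
gripper_force: 39.0
```

Emit:
{"method": "play_rows", "body": {"commands": [[[1,-0.03,0.002,0,-0.04],[1,-0.055,0.005,0,-0.085],[1,-0.075,0.009,0,-0.12],[1,-0.088,0.012,0,-0.137],[1,-0.088,0.012,0,-0.137],[1,-0.088,0.012,0,-0.137]]]}}

```text
clock: 20.95
tcp_pos: [0.5531, -0.2386, 0.0956]
orientation: [-0.164, -3.131, 0.0]
contact_force: [-9.9, 2.0, 12.6]
grip_width: 0.0165
gripper_force: 39.7
```

Emit:
{"method": "play_rows", "body": {"commands": [[[-1,0,0,0,0],[-1,0,0,0,0],[-1,0,0,0,0],[-1,0,0,0,0],[-1,0,0,0,0],[-1,0,0,0,0],[-1,0,0,-0.15,0],[-1,0,0,-0.35,0],[-1,0,0,-0.55,0],[-1,0,0,-0.75,0],[-1,0,0,-0.75,0],[-1,0,0,-0.75,0]]]}}

```text
clock: 21.95
tcp_pos: [0.5579, -0.2387, 0.2479]
orientation: [0.163, 3.132, -0.003]
contact_force: [0.2, -0.5, -0.2]
grip_width: 0.0853
gripper_force: 0.0
```

Run:
```python
from fit import *
o=get_obs();print(o['clock'],o['tcp_pos'],o['contact_force'])
f=viewer.grab_frame('side');s=f['pixels'][60:320,200:460];cv2.imwrite('pics/s8.png',cv2.resize(s,(780,600),interpolation=cv2.INTER_CUBIC)[:,:,::-1])
```

```text
21.95 [ 0.5578898  -0.23874775  0.24788796] [ 0.2138759  -0.46702949 -0.15100328]
```

View pics/s8.png

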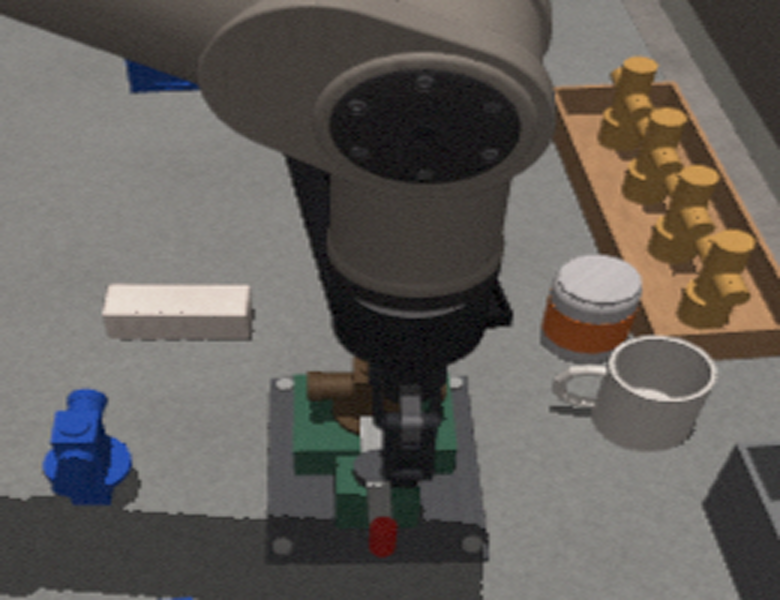

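The side view shows the clamp bar over the collar at (375,435), the knob at (383,537) on the jig's -y side, and the raw tee seated. The gripper is clear of everything, so I'm handing in.

```bash
python3 -c "
from bench import r
print(r.hand_in())"
```

```text
the job is handed in; nothing more can be done
None
```

I handed the job in at about 22 s with all three steps done, but the hand-in call returned no verdict: the polished tee stands midway in the tray, the raw tee is seated in the jig, and the clamp is swung to its stop at about 1.56 rad.

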